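# Find the blind hole of a rack spacer on the gauge pin and hold it hole-up

## Task

One end of the square aluminium spacer has a blind hole, which cannot be seen from above: try its ends on the brass pin of the gauge jig until the hole slides fully home over the pin, up to the red collar. Then pull it off, turn it so that the hole faces straight up, and finish while still holding it in the gripper like that, at least 10 cm clear above the mat. Leave the motion sensor, the circuit board and the screwdriver where they are.

Things in the scene. Friction and masses are not known exactly. Their poses are not given: they have to be found in the camera images.
- spacer: Loose square aluminium block 80 x 40 x 40 mm, about 0.25 kg, lying on the green mat on one of its long sides at any yaw. Origin at the centre of the block (20 mm above the mat at the start); its x axis runs along the 80 mm length, towards the end that has the hole. The blind hole is round, 18 mm in diameter, 32 mm deep, centred in that end; the other end is plain.
- hole_mouth (a point): Centre of the hole's mouth, in the spacer's holed end face, 40 mm from the block's centre.
- plain_end (a point): Centre of the spacer's plain end face, 40 mm from the block's centre.
- jig: Gauge jig fixed to the bench: steel base plate 100 x 80 mm, 12 mm thick; on it a grey post 44 mm wide (x), 30 mm thick (y), its top 75 mm above the mat. Origin under the post's centre, on the mat. A level brass pin points from the post along the jig's -y axis, 50 mm above the mat: first a red collar 30 mm in diameter and 8 mm long, then the pin, 12 mm in diameter and 30 mm long, with a tapered tip.
- pin_root (a point): Centre of the red collar's face, where the pin starts: 23 mm from the jig's origin along its -y axis, 50 mm above the mat. With the hole fully home, the spacer's holed end face lies against this face; with the plain end it stops at the tip, 30 mm short.
- pin_tip (a point): Tip of the brass pin, 53 mm from the jig's origin along its -y axis, 50 mm above the mat.
- sensor: Bystander: loose white motion sensor 62 x 105 x 36 mm lying on its back on the mat; origin under its centre.
- board: Bystander: loose green circuit board 70 x 100 mm, 20 mm high over its sockets; origin under its centre.
- driver: Bystander: loose screwdriver 180 mm long lying along its x axis on the mat.
Things that resemble listed ones, but are neither listed nor needed, are in the scene too. Of the things that look like the spacer, the middle-sized one is meant. Of the things shaped like the jig, the steel one is meant.

How it is judged:
By the outcome, as a careful person would: the job done as asked, in the order asked, and still so for the second after the job is handed in, while the arm keeps its last pose, push and grip.
It also fails if it takes over 61 s, if anything falls off the work surface, if the arm or the gripper's body presses on something with over 40 N, if the wrist force passes 120 N, or if a joint passes its speed limit or range.

## Robot

A 6-joint arm with a two-finger parallel gripper is mounted at the origin on the work surface. World frame = base frame: x ahead of the robot, y to its left, z up, the work surface at z = 0. Lengths are in m, angles in rad, forces in N, time in s.
With the tool pointing down it reaches from about 0.325 to 0.875 m from the base axis. Payload 4.4 kg.
Tool frame: the origin (TCP) lies at the very end of the fingers, on their centre line; the grasp point (between the pads) lies 19 mm behind it; x points along the fingers, y is the direction in which the jaws open and shut, and the axes are right-handed (so a half turn about x gives the same grasp; the last joint's range is limited). The gripper opens to 85 mm and grips with 20 to 120 N. Pads are 22 mm wide; open, the fingers measure 114 mm over their backs; the gripper's body (76 mm by 85 mm) begins 54 mm behind the grasp point. The pads swing forward as they close: fully open they stand 13 mm farther back than shut.
Start: joints at [-1.268, 0.207, 1.542, -0, 1.393, -0.15], TCP at [0.252, -0.517, 0.231] pointing down, gripper open.
Joint ranges: [-2.73, 2.73], [-0.86, 2.22], [0.23, 2.46], [-1.11, 4.25], [0.08, 2.63], [-2.82, 2.82]. Speed limits (rad/s): [2.79, 2.79, 3.14, 3.14, 3.14, 3.14].

## Interface

Orientations are given as a unit quaternion [w, x, y, z].
In Python, from station import bot, snapshot, get_calibration gives the robot as it stands. The module is installed in compiled form; this text tells all that it offers.
- The arm moves only by the tool arm_command, never from a script. Its argument "targets" is a list of rows, each a list of 6 numbers: the shift along the tool's x, y, z in cm, then the turn, a rotation vector about the tool's x, y, z in degrees. A call has 1 to 12 rows; each row is the pose to reach, as a shift and turn from the pose commanded when the call began, along the tool's axes at that moment; what a row does not reach only later rows make up. A row lasts 1/8 s, in which the tool goes at most 62.5 mm and 10.7 degrees, less where a joint would pass 70% of its speed; a pose out of reach is approached as far as the arm can. A call with a gripper value outside its range is refused whole. "hand" is the closure, from 0 (fully open) to 1 (shut), set as the call begins (left out, the last holds). The fingers move at their own pace and stop on an object; "squeeze" is the grip in N (left out, the last holds). Time passes only in rows, so rows that repeat a pose let the fingers close. It gives the time, the measured TCP pose, the force and the opening at its end, in the units of the state.
- bot.state(): the state, without advancing time (a new reading comes with each control period).
- snapshot(name): name is "scene" or "top"; returns the picture (400x640x3 uint8, blue, green, red); there is no depth.
- get_calibration(name): a dict with "fx", "fy", "cx", "cy" (pixels), "position" and "attitude" of the camera in the world. Camera axes: x right, y up, looking along -z (the intrinsics and any distortion apply to the point x, -y, -z); pixel columns grow to the right and rows downward; lengths in m; the calibration is good to about 2 mm. A picture is of the moment at which its call begins. get_calibration takes no time and is no camera call.
- bot.sign_off(): hands the job in, once; it reports no verdict.
The state is a dict: "clock": time; "joint_pos": joint angles; "joint_vel": joint speeds; "joint_torque": joint torques, N m; "tcp_pos": TCP position; "eef_rot": TCP orientation; "wrist_force": force on the tool from outside, world axes, zero at the start; "moment": the same for the moment, N m; "width": opening from 0.0 (shut) to 1.0 (fully open).
Only numpy, scipy, OpenCV 4.12 (cv2) and the standard library are available. Lean on these libraries where they do the work, as an engineer would, in place of code of your own. Each camera call takes 0.05 s, during which the arm holds its last target.

## Working session

There is one attempt and no reset: what is moved stays moved. The work goes in short steps, Python scripts to look and compute and a tool call to move; the robot and the scene stay as the last step left them, time stands still between calls to the robot, and variables do not carry over. Pictures are saved under pics/ and viewed, and the job is handed in when it is done.

Besides the shell and the picture viewer there is one more tool, called after "Emit:" as name(argument=value, ...) on one line, values as JSON. arm_command: Moves the arm, as the interface text tells. Its arguments: {"type":"object","properties":{"targets":{"type":"array"},"hand":{"type":"number"},"squeeze":{"type":"number"}},"required":["targets"]}

```bash
mkdir -p pics; ls
python3 - <<'E'
from station import bot, snapshot, get_calibration
import cv2
print(bot.state())
for n in ("scene","top"):
    c=get_calibration(n);print(n,c)
    cv2.imwrite(f"pics/{n}0.png",snapshot(n))
E
```

```text
pics
{'clock': 0.0, 'joint_pos': array([-1.26852504e+00,  2.07446467e-01,  1.54296722e+00, -1.63855163e-06,
        1.39347808e+00, -1.50502976e-01]), 'joint_vel': array([-0.001554  ,  0.0010105 ,  0.00037039, -0.00101603, -0.00045822,
       -0.00219233]), 'joint_torque': array([ 1.89758779e-03, -3.83029211e+01, -2.91595566e+01, -3.22342089e-05,
        1.04299409e-02,  7.19995285e-06]), 'tcp_pos': array([ 0.25130077, -0.51633706,  0.23010443]), 'eef_rot': array([-0.15790552, -0.68900136, -0.15952647,  0.68912574]), 'wrist_force': array([-0.53573157,  0.39019027,  0.09244491]), 'moment': array([ 0.04444083,  0.00387374, -0.02873843]), 'width': 1.0027230538079128}
scene {'fx': 393.7179140684237, 'fy': 393.7179140684237, 'cx': 312.042215468208, 'cy': 203.49537070787008, 'position': array([ 1.1802793 , -0.21940746,  0.72217483]), 'attitude': array([0.77355914, 0.30825529, 0.21054095, 0.51211078])}
top {'fx': 382.02990124441163, 'fy': 382.02990124441163, 'cx': 322.66912813757233, 'cy': 199.34350288205462, 'position': array([ 0.46177286, -0.0028405 ,  1.15565253]), 'attitude': array([ 0.70935821,  0.04974194, -0.04145667, -0.70186752])}
```

View pics/scene0.png

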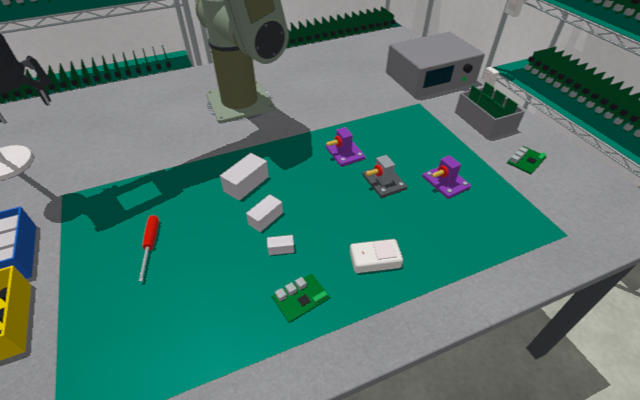

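View pics/top0.png

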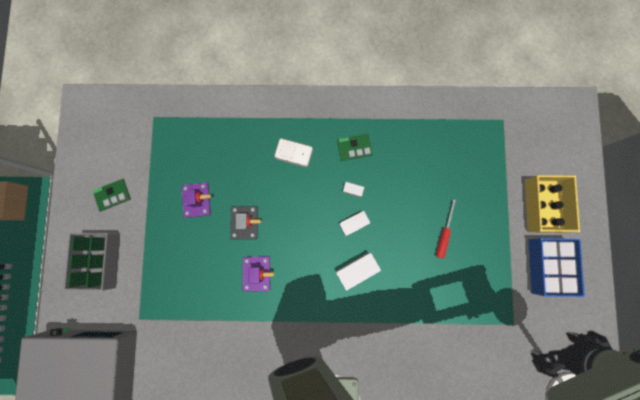

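The scene view shows three blocks: large at (245,175), middle at (265,212), small at (281,245). There are three jigs: purple at (345,147) and (447,175), steel at (385,175). In the top view the middle block is at (355,223) and the steel jig at (245,222), with its pin pointing right in the image. Next I measure and make a crop.

```bash
cat > h.py <<'E'
import numpy as np, cv2
from scipy.spatial.transform import Rotation as R
from station import bot, snapshot, get_calibration
def q2R(q): return R.from_quat([q[1],q[2],q[3],q[0]])
def ray(c,px):
    d=np.array([(px[0]-c['cx'])/c['fx'],-(px[1]-c['cy'])/c['fy'],-1.])
    return c['position'],q2R(c['attitude']).apply(d)
def onplane(c,px,z):
    p,d=ray(c,px); return p+d*(z-p[2])/d[2]
def tri(c1,p1,c2,p2):
    a,d=ray(c1,p1);b,e=ray(c2,p2)
    A=np.stack([d,-e],1);t=np.linalg.lstsq(A,b-a,rcond=None)[0]
    x=a+t[0]*d;y=b+t[1]*e
    return (x+y)/2,np.linalg.norm(x-y)
def proj(c,P):
    v=q2R(c['attitude']).inv().apply(np.array(P)-c['position'])
    return np.array([c['cx']+c['fx']*v[0]/-v[2],c['cy']-c['fy']*v[1]/-v[2]])
E
python3 - <<'E'
from h import *
t=cv2.imread('pics/top0.png');s=cv2.imread('pics/scene0.png');c=get_calibration('top');cs=get_calibration('scene')
hsv=cv2.cvtColor(t,cv2.COLOR_BGR2HSV)
m=((hsv[...,1]<50)&(hsv[...,2]>170)).astype(np.uint8)
for k in cv2.findContours(m,cv2.RETR_EXTERNAL,cv2.CHAIN_APPROX_NONE)[0]:
    if cv2.contourArea(k)<60: continue
    r=cv2.minAreaRect(k)
    if not(150<r[0][0]<520 and 118<r[0][1]<325): continue
    b=cv2.boxPoints(r);P=np.array([onplane(c,q,.04)[:2] for q in b])
    print('obj',np.round(r[0],1),np.round(P,3).tolist(),np.round(P.mean(0),4),[round(float(np.linalg.norm(P[i]-P[i-1])),4) for i in (1,2)])
# mat corners
g=((hsv[...,0]>70)&(hsv[...,0]<95)&(hsv[...,1]>120)).astype(np.uint8)
a=cv2.resize(t[160:290,150:420],None,fx=2.9,fy=2.9,interpolation=cv2.INTER_CUBIC)
cv2.imwrite('pics/ct.png',a)
a=cv2.resize(s[110:270,210:490],None,fx=2.8,fy=2.8,interpolation=cv2.INTER_CUBIC)
cv2.imwrite('pics/cs.png',a)
E
```

```text
obj [358.2 271.4] [[0.395, -0.028], [0.454, -0.129], [0.403, -0.159], [0.345, -0.058]] [ 0.3991 -0.0935] [0.1173, 0.0593]
obj [354.7 223. ] [[0.537, -0.037], [0.576, -0.11], [0.539, -0.129], [0.5, -0.057]] [ 0.5378 -0.0832] [0.0828, 0.0423]
obj [353.4 188.7] [[0.633, -0.048], [0.661, -0.055], [0.646, -0.111], [0.617, -0.103]] [ 0.6392 -0.0792] [0.0296, 0.0576]
obj [293.1 151.8] [[0.733, 0.158], [0.792, 0.144], [0.765, 0.044], [0.706, 0.059]] [0.7494 0.1014] [0.061, 0.1037]
```

View pics/ct.png

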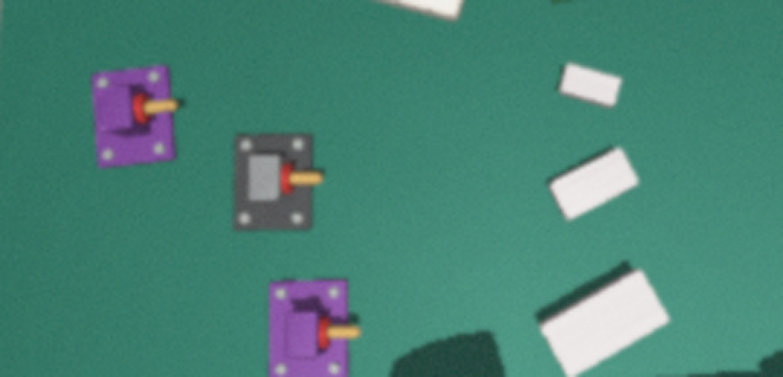

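View pics/cs.png

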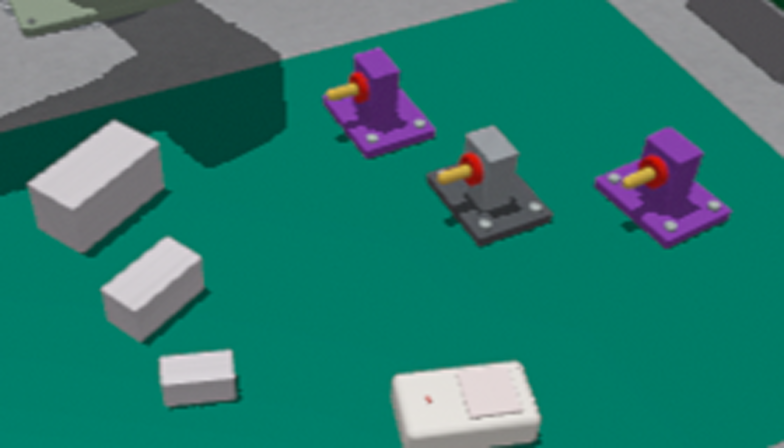

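The sizes fit: the middle block at top (355,223) measures 83×42 mm at z=0.04, against 117×59 and 58×30 mm for the others, so it is the 80×40 spacer. The grey jig at top (245,222) is the steel one; the other two are purple. Next I measure the jig and check the spacer in the scene view.

Run:
```python
from h import *
t=cv2.imread('pics/top0.png');s=cv2.imread('pics/scene0.png');c=get_calibration('top');cs=get_calibration('scene')
a=np.hstack([cv2.resize(t[200:245,225:270],(396,396),interpolation=cv2.INTER_CUBIC),cv2.resize(t[200:245,332:377],(396,396),interpolation=cv2.INTER_CUBIC)])
cv2.imwrite('pics/z1.png',a)
a=np.hstack([cv2.resize(s[148:203,358:413],(396,396),interpolation=cv2.INTER_CUBIC),cv2.resize(s[187:242,238:293],(396,396),interpolation=cv2.INTER_CUBIC)])
cv2.imwrite('pics/z2.png',a)
def comps(im,m,name):
    k=max(cv2.findContours(m.astype(np.uint8),cv2.RETR_EXTERNAL,cv2.CHAIN_APPROX_NONE)[0],key=cv2.contourArea)
    r=cv2.minAreaRect(k);print(name,r,cv2.contourArea(k));return r
h=cv2.cvtColor(t,cv2.COLOR_BGR2HSV);roi=np.zeros(t.shape[:2],bool);roi[200:245,225:275]=1
r=comps(t,roi&(h[...,1]<60)&(h[...,2]<255),'steel')
b=np.array([onplane(c,q,.012) for q in cv2.boxPoints(r)]);print(b.round(4).tolist(),b.mean(0))
r=comps(t,roi&(h[...,1]<60)&(h[...,2]>125),'posttop')
b=np.array([onplane(c,q,.075) for q in cv2.boxPoints(r)]);print(b.round(4).tolist(),b.mean(0))
r=comps(t,roi&(h[...,0]>12)&(h[...,0]<30)&(h[...,1]>90),'pin')
b=np.array([onplane(c,q,.056) for q in cv2.boxPoints(r)]);print(b.round(4).tolist(),b.mean(0))
h=cv2.cvtColor(s,cv2.COLOR_BGR2HSV);roi=np.zeros(t.shape[:2],bool);roi[148:203,358:413]=1
r=comps(s,roi&(h[...,0]>12)&(h[...,0]<30)&(h[...,1]>90),'pinS');print(cv2.boxPoints(r))
```

```text
steel ((244.5, 222.0), (32.0, 27.0), 90.0) 693.5
[[0.5871, 0.2881, 0.012], [0.5879, 0.2064, 0.012], [0.4919, 0.2032, 0.012], [0.491, 0.284, 0.012]] [0.53947677 0.24539739 0.012     ]
posttop ((241.0, 221.0), (14.0, 10.0), 90.0) 128.5
[[0.5575, 0.2568, 0.075], [0.5578, 0.2283, 0.075], [0.518, 0.2268, 0.075], [0.5177, 0.2552, 0.075]] [0.53773223 0.24176678 0.075     ]
pin ((255.0, 221.0), (4.0, 10.0), 90.0) 35.5
[[0.5451, 0.2202, 0.056], [0.5454, 0.1913, 0.056], [0.5338, 0.1909, 0.056], [0.5335, 0.2198, 0.056]] [0.53945032 0.20554906 0.056     ]
pinS ((371.6000061035156, 171.8000030517578), (4.427187919616699, 12.016654968261719), 71.56504821777344) 40.5
[[365.19998 171.59999]
 [376.6     167.8    ]
 [378.00003 172.00002]
 [366.6     175.8    ]]
```

View pics/z1.png

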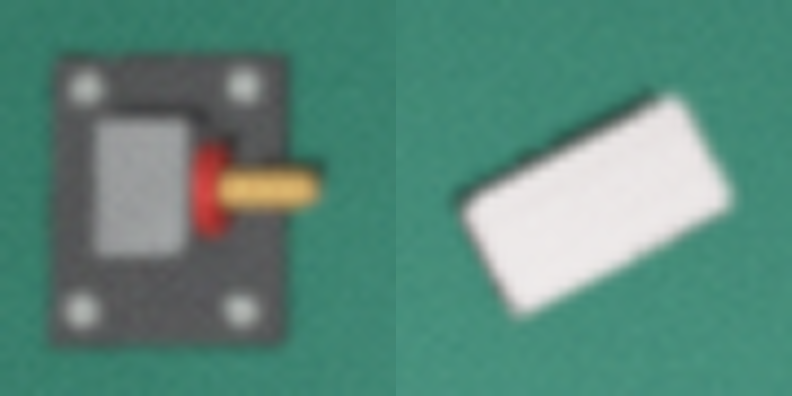

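View pics/z2.png

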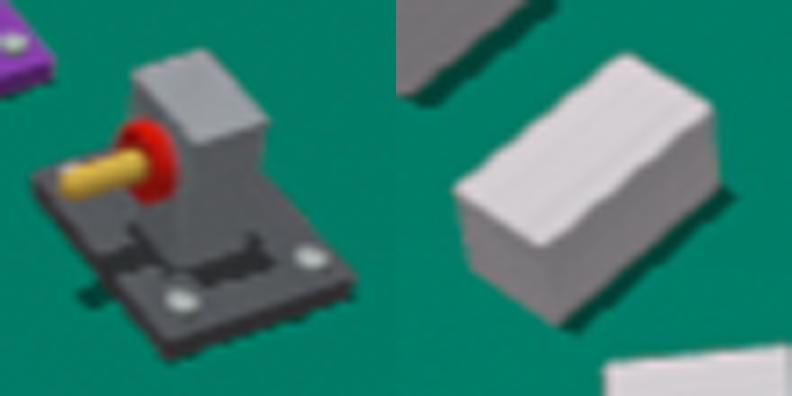

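Run:
```python
from h import *
c=get_calibration('top');cs=get_calibration('scene')
T=lambda x,y,x0,y0,k:(x0+x/k-.5,y0+y/k-.5)
J=lambda x,y:T(x,y,225,200,8.8)
B=lambda x,y:T(x-396,y,332,200,8.8)
JS=lambda x,y:T(x,y,358,148,7.2)
BS=lambda x,y:T(x-396,y,238,187,7.2)
P=np.array([onplane(c,J(*p),.014) for p in [(87,87),(244,86),(240,311),(82,310)]])
print(P.round(4),P.mean(0).round(4))
print('along jig -y->', np.degrees(np.arctan2(*( (P[1]-P[0]+P[2]-P[3])[:2][::-1]))),'along -x',np.degrees(np.arctan2(*( (P[3]-P[0]+P[2]-P[1])[:2][::-1]))))
print('tip',tri(c,J(321,189),cs,JS(60,182)), 'collar',tri(c,J(207,189),cs,JS(152,160)))
P=[onplane(c,J(*p),.075) for p in [(95,118),(188,118),(186,256),(95,256)]];print('post',np.mean(P,0))
P=np.array([onplane(c,B(*p),.04) for p in [(463,207),(677,93),(735,204),(520,319)]]);print('blk',P.round(4).tolist(),P.mean(0),[np.linalg.norm(P[i]-P[i-1]) for i in range(4)])
d=P[0]-P[1]+P[3]-P[2];print('axis toward +y end yaw',np.degrees(np.arctan2(d[1],d[0])))
P=np.array([onplane(cs,BS(*p),.04) for p in [(717,108),(541,246),(455,190),(627,52)]]);print('blkS',P.round(4).tolist(),P.mean(0))
d=P[0]-P[1]+P[3]-P[2];print('yaw',np.degrees(np.arctan2(d[1],d[0])))
st=bot.state();print(q2R(st['eef_rot']).as_matrix().round(3))
```

```text
[[0.5768 0.2769 0.014 ]
 [0.5776 0.2231 0.014 ]
 [0.501  0.2217 0.014 ]
 [0.5007 0.2755 0.014 ]] [0.539  0.2493 0.014 ]
along jig -y-> -89.39203418475854 along -x -178.96343544661076
tip (array([0.54011433, 0.18926329, 0.05381358]), np.float64(0.0013308547972778538)) collar (array([0.53981216, 0.227154  , 0.05069803]), np.float64(0.0006711733559264272))
post [0.53844006 0.24315274 0.075     ]
blk [[0.5373, -0.0377, 0.04], [0.576, -0.1087, 0.04], [0.5392, -0.1279, 0.04], [0.5004, -0.0568, 0.04]] [ 0.53822469 -0.08277644  0.04      ] [np.float64(0.04144322187062466), np.float64(0.08089668517777614), np.float64(0.04145807696257811), np.float64(0.08098408417668261)]
axis toward +y end yaw 118.6025953783039
blkS [[0.5388, -0.0362, 0.04], [0.5746, -0.109, 0.04], [0.5401, -0.1276, 0.04], [0.5014, -0.0555, 0.04]] [ 0.53872878 -0.08208167  0.04      ]
yaw 117.1993136598886
[[-0.001  0.437 -0.899]
 [ 0.002 -0.899 -0.437]
 [-1.    -0.002 -0.   ]]
```

The spacer's centre is at about (0.538, −0.0825) with its axis at yaw ≈118°, and both views agree within 1 mm. The measured length is 81 mm. The end face visible in the scene view, on the −y side, looks plain, so I'll try the +y end first. The pin axis is at x≈0.540, with the tip at y≈0.19 and the root at y≈0.221. Moving to hover over the spacer.

Emit:
arm_command(targets=[[2,-6.5,-11,-23,0,0],[4,-13,-22,-46,0,0],[6,-20,-34,-70,0,0],[8,-26.5,-44.7,-92.3,0,0],[8,-26.5,-44.7,-92.3,0,0],[8,-26.5,-44.7,-92.3,0,0],[8,-26.5,-44.7,-92.3,0,0],[8,-26.5,-44.7,-92.3,0,0],[8,-26.5,-44.7,-92.3,0,0],[8,-26.5,-44.7,-92.3,0,0],[8,-26.5,-44.7,-92.3,0,0],[8,-26.5,-44.7,-92.3,0,0]], hand=0, squeeze=60)

```text
clock: 1.6
tcp_pos: [0.5371, -0.0844, 0.1515]
eef_rot: [0.606, 0.364, 0.606, -0.364]
wrist_force: [-0.1, -0.1, 0.6]
width: 1.003
```

```bash
cat >> h.py <<'E'
def rel(P,zyaw=None):
    """shift (cm, tool axes) and turn to reach world TCP P; tool down with tool z at yaw zyaw deg"""
    st=bot.state();M=q2R(st['eef_rot'])
    print('t',round(st['clock'],2),'tcp',st['tcp_pos'].round(4),'j',np.degrees(st['joint_pos']).round(1),'F',st['wrist_force'].round(1),'w',round(st['width'],3))
    print('M',M.as_matrix().round(3).tolist())
    print('shift',(M.inv().apply(np.array(P)-st['tcp_pos'])*100).round(2))
    if zyaw is not None:
        a=np.radians(zyaw);z=np.array([np.cos(a),np.sin(a),0]);x=np.array([0,0,-1.]);y=np.cross(z,x)
        G=R.from_matrix(np.stack([x,y,z],1))
        print('turn',np.degrees((M.inv()*G).as_rotvec()).round(2))
E
python3 -c "
from h import *
rel([.5384,-.0825,.006],-61.8)"
```

```text
t 1.6 tcp [ 0.5371 -0.0844  0.1515] j [-18.   12.6  97.4  -0.   70.  -46.1] F [-0.1 -0.1  0.6] w 1.003
M [[0.0, 0.882, 0.471], [-0.0, 0.471, -0.882], [-1.0, -0.0, 0.0]]
shift [14.55  0.2  -0.11]
turn [-0.1   0.02  0.01]
```

Emit:
arm_command(targets=[[5,0.2,-0.1,0,0,0],[9,0.2,-0.1,0,0,0],[12,0.2,-0.1,0,0,0],[13.5,0.2,-0.1,0,0,0],[14.2,0.2,-0.1,0,0,0],[14.2,0.2,-0.1,0,0,0]])

```text
clock: 2.35
tcp_pos: [0.5394, -0.0819, 0.0098]
eef_rot: [0.607, 0.363, 0.606, -0.363]
wrist_force: [0.5, 0.4, 0.6]
width: 1.0
```

Emit:
arm_command(targets=[[0,0,0,0,0,0],[0,0,0,0,0,0],[0,0,0,0,0,0],[0,0,0,0,0,0],[0,0,0,0,0,0],[0,0,0,0,0,0]], hand=1, squeeze=80)

```text
clock: 3.1
tcp_pos: [0.5398, -0.0817, 0.0104]
eef_rot: [0.608, 0.363, 0.606, -0.363]
wrist_force: [0.1, -0.5, 5.4]
width: 0.455
```

```bash
python3 -c "
from h import *
rel([.5384,-.0825,.05],-61.8)
cv2.imwrite('pics/g1.png',cv2.resize(snapshot('scene')[100:280,200:480],None,fx=2.8,fy=2.8))"
```

```text
t 3.1 tcp [ 0.5398 -0.0817  0.0104] j [-17.7  24.6 101.4  -0.   53.9 -45.9] F [ 0.1 -0.5  5.4] w 0.455
M [[0.002, 0.881, 0.473], [-0.001, 0.473, -0.881], [-1.0, 0.001, 0.001]]
shift [-3.96 -0.16  0.01]
turn [ 0.05  0.08 -0.08]
```

View pics/g1.png

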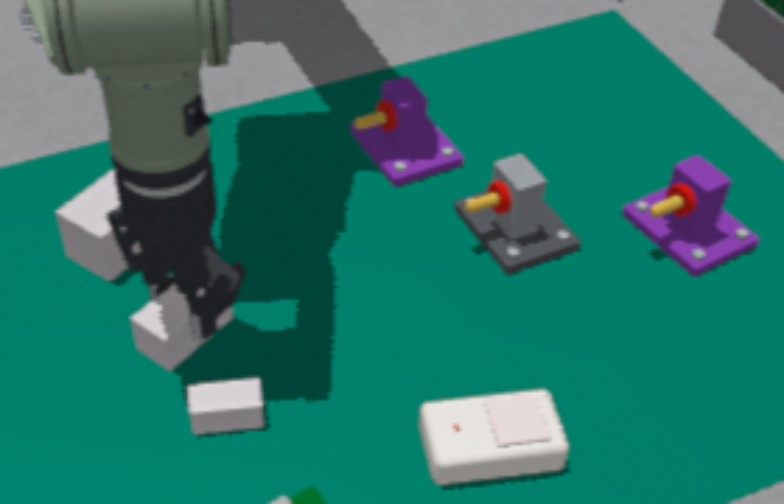

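The spacer is held: opening 0.455, about 39 mm. I lift it, turn it, and line it up in front of the pin.

Emit:
arm_command(targets=[[-2,0,0,0,0,0],[-4,0,0,0,0,0],[-4,2,-3.7,7,0,0],[-4,4,-7.4,15,0,0],[-3.5,6,-11.2,22,0,0],[-3,7.7,-14.3,27.4,0,0],[-3,7.7,-14.3,27.4,0,0],[-3,7.7,-14.3,27.4,0,0],[-3,7.7,-14.3,27.4,0,0]])

```text
clock: 4.28
tcp_pos: [0.539, 0.08, 0.0392]
eef_rot: [0.503, 0.496, 0.503, -0.497]
wrist_force: [0.3, -0.7, -1.6]
width: 0.457
```

Run:
```python
from h import *
rel([.5400,.135,.0404],-89.2)
s=snapshot('scene');t=snapshot('top')
cv2.imwrite('pics/g2s.png',s);cv2.imwrite('pics/g2t.png',t)
a=cv2.resize(s[130:250,260:440],(760,507),interpolation=cv2.INTER_CUBIC);cv2.imwrite('pics/g2.png',a)
a=cv2.resize(t[190:260,225:330],(780,520),interpolation=cv2.INTER_CUBIC);cv2.imwrite('pics/g2b.png',a)
```

```text
t 4.28 tcp [0.539  0.08   0.0392] j [ -0.7  21.8 101.   -0.   57.2  -1.4] F [ 0.3 -0.7 -1.6] w 0.457
M [[-0.0, 1.0, 0.014], [-0.0, 0.014, -1.0], [-1.0, -0.0, 0.0]]
shift [-0.12  0.17 -5.5 ]
turn [-0.01  0.01  0.01]
```

View pics/g2.png

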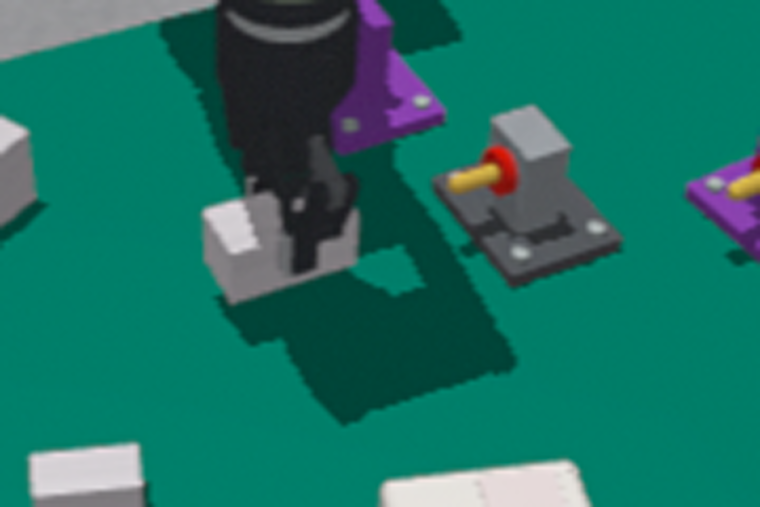

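View pics/g2b.png

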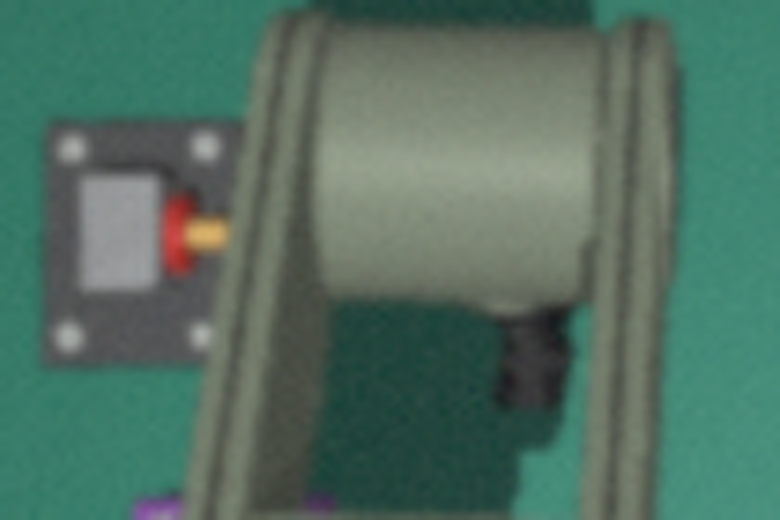

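Run:
```python
from h import *
cs=get_calibration('scene')
for n,p in dict(bl=(235,303),br=(358,265),tl=(222,250),tl2=(204,213)).items():
    px=(260+p[0]*180/760-.5,130+p[1]*120/507-.5)
    o,d=ray(cs,px); X=o+d*(.559-o[0])/d[0]; print(n,np.round(px,1),X.round(4), onplane(cs,px,.03).round(4),onplane(cs,px,.07).round(4))
for P in ([.559,.04,.03],[.559,.12,.03],[.559,.04,.07]): print(proj(cs,P).round(1))
```

```text
bl [315.2 201.2] [0.559  0.042  0.0282] [0.5606 0.0413 0.03  ] [0.5964 0.0263 0.07  ]
br [344.3 192.2] [0.559  0.1215 0.0282] [0.5606 0.1206 0.03  ] [0.5964 0.1009 0.07  ]
tl [312.1 188.7] [0.559  0.0343 0.074 ] [0.5168 0.0515 0.03  ] [0.5552 0.0358 0.07  ]
tl2 [307.8 179.9] [0.559  0.024  0.1059] [0.4824 0.054  0.03  ] [0.5228 0.0382 0.07  ]
[314.4 200.9]
[343.8 191.9]
[314.3 189.2]
```

The held block spans y≈0.041–0.121 with its bottom at z≈0.029, so it is level and 1 mm low, with its front 7 cm from the pin tip. Approach to just past the tip, slowly.

Emit:
arm_command(targets=[[-0.1,0.1,-2.5,0,0,0],[-0.1,0.1,-5,0,0,0],[-0.1,0.1,-6.3,0,0,0],[-0.1,0.1,-6.3,0,0,0],[-0.1,0.1,-6.6,0,0,0],[-0.1,0.1,-6.9,0,0,0],[-0.1,0.1,-7.2,0,0,0],[-0.1,0.1,-7.4,0,0,0],[-0.1,0.1,-7.4,0,0,0]])

```text
clock: 5.5
tcp_pos: [0.5389, 0.1551, 0.0403]
eef_rot: [0.504, 0.496, 0.504, -0.496]
wrist_force: [0.0, -0.9, -1.9]
width: 0.457
```

Run:
```python
from h import *
rel([.5400,.1815,.0404],-89.2)
s=snapshot('scene')
a=cv2.resize(s[130:250,260:440],(760,507),interpolation=cv2.INTER_CUBIC);cv2.imwrite('pics/g3.png',a)
```

```text
t 5.5 tcp [0.5389 0.1551 0.0403] j [ 7.2 23.3 98.6 -0.  58.   6.4] F [ 0.  -0.9 -1.9] w 0.457
M [[-0.0, 1.0, 0.015], [-0.0, 0.015, -1.0], [-1.0, -0.0, 0.0]]
shift [-0.01  0.15 -2.63]
turn [0.06 0.   0.  ]
```

View pics/g3.png

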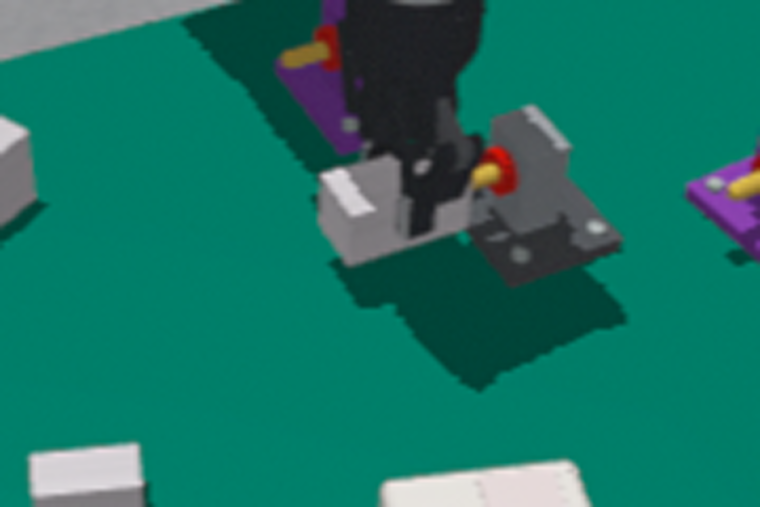

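No contact force yet, with the front at y≈0.195. Continue slowly.

Emit:
arm_command(targets=[[0,0.1,-0.2,0,0,0],[0,0.1,-0.4,0,0,0],[0,0.1,-0.6,0,0,0],[0,0.1,-0.8,0,0,0],[0,0.1,-0.8,0,0,0]])

```text
clock: 6.18
tcp_pos: [0.5398, 0.1632, 0.0403]
eef_rot: [0.504, 0.496, 0.504, -0.496]
wrist_force: [0.2, -0.1, -2.1]
width: 0.458
```

Run:
```python
from h import *
rel([.5400,.1815,.0404],-89.2)
```

```text
t 6.17 tcp [0.5398 0.1632 0.0403] j [ 8.  23.6 98.2 -0.  58.2  7.2] F [ 0.2 -0.1 -2.1] w 0.458
M [[-0.0, 1.0, 0.015], [-0.0, 0.015, -1.0], [-1.0, -0.0, 0.0]]
shift [-0.01  0.05 -1.83]
turn [0.06 0.   0.  ]
```

About 13 mm past the tip with no axial force, so this end has the hole. Push on to the collar.

Emit:
arm_command(targets=[[0,0,-0.3,0,0,0],[0,0,-0.6,0,0,0],[0,0,-0.9,0,0,0],[0,0,-1.2,0,0,0],[0,0,-1.4,0,0,0],[0,0,-1.5,0,0,0],[0,0,-1.5,0,0,0]])

```text
clock: 7.05
tcp_pos: [0.5396, 0.1781, 0.0403]
eef_rot: [0.504, 0.496, 0.504, -0.496]
wrist_force: [-0.3, 0.0, -2.1]
width: 0.455
```

Run:
```python
from h import *
rel([.5400,.1815,.0404],-89.2)
s=snapshot('scene')
a=cv2.resize(s[130:250,260:440],(760,507),interpolation=cv2.INTER_CUBIC);cv2.imwrite('pics/g4.png',a)
```

```text
t 7.05 tcp [0.5396 0.1781 0.0403] j [ 9.5 24.1 97.5 -0.  58.4  8.7] F [-0.3  0.  -2.1] w 0.455
M [[-0.0, 1.0, 0.015], [-0.0, 0.015, -1.0], [-1.0, -0.0, 0.0]]
shift [-0.01  0.05 -0.34]
turn [0.05 0.   0.  ]
```

View pics/g4.png

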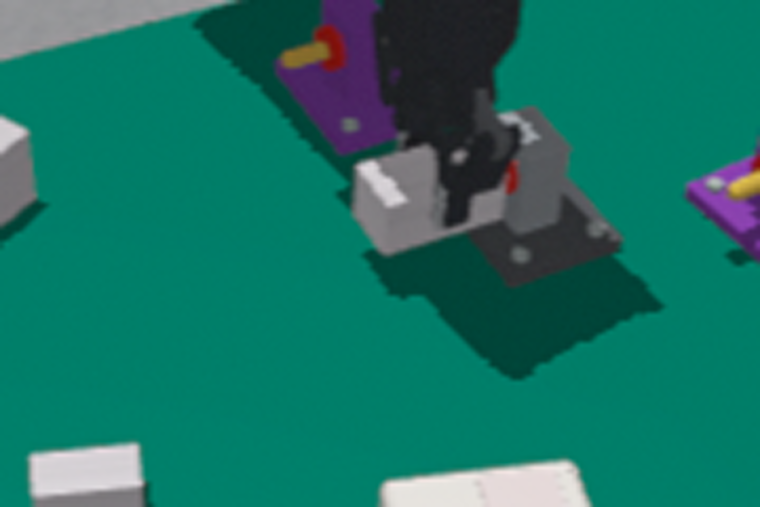

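Nearly home: the collar is almost covered. I go on in 1 mm steps until there is contact force.

Emit:
arm_command(targets=[[0,0,-0.1,0,0,0],[0,0,-0.2,0,0,0],[0,0,-0.3,0,0,0],[0,0,-0.3,0,0,0]])

```text
clock: 7.6
tcp_pos: [0.5396, 0.1811, 0.0403]
eef_rot: [0.504, 0.496, 0.504, -0.496]
wrist_force: [-0.2, 0.2, -1.9]
width: 0.454
```

Emit:
arm_command(targets=[[0,0,-0.1,0,0,0],[0,0,-0.2,0,0,0],[0,0,-0.2,0,0,0]])

```text
clock: 7.98
tcp_pos: [0.5396, 0.1816, 0.0404]
eef_rot: [0.504, 0.495, 0.503, -0.497]
wrist_force: [0.4, -4.9, -0.9]
width: 0.455
```

Emit:
arm_command(targets=[[0,0,-0.1,0,0,0],[0,0,-0.1,0,0,0],[0,0,-0.1,0,0,0]])

```text
clock: 8.35
tcp_pos: [0.5396, 0.1816, 0.0404]
eef_rot: [0.505, 0.495, 0.503, -0.497]
wrist_force: [-1.4, -8.6, 0.3]
width: 0.453
```

Run:
```python
from h import *
rel([.5400,.08,.15],-89.2)
s=snapshot('scene')
a=cv2.resize(s[130:220,320:440],(800,600),interpolation=cv2.INTER_CUBIC);cv2.imwrite('pics/g5.png',a)
```

```text
t 8.35 tcp [0.5396 0.1816 0.0404] j [10.  24.2 97.3 -0.3 58.6  9.3] F [-1.4 -8.6  0.3] w 0.453
M [[-0.0, 1.0, 0.015], [-0.004, 0.015, -1.0], [-1.0, -0.001, 0.004]]
shift [-10.92  -0.12  10.2 ]
turn [0.08 0.24 0.03]
```

View pics/g5.png

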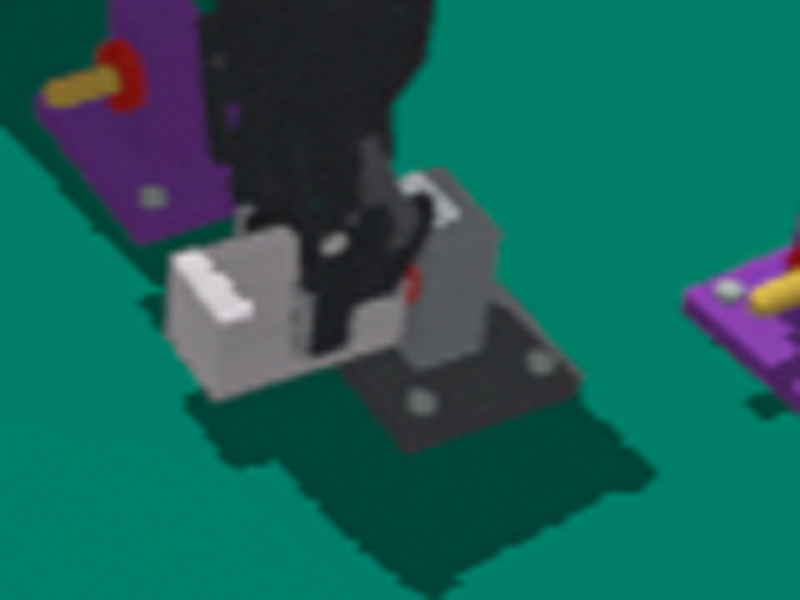

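Fully home. The end face is against the collar at y≈0.2216, the expected root is 0.221, and TCP stopped there while the target advanced, with 8.6 N axial force. In the crop only a red sliver of collar remains at (412,283). Pull it straight off, then raise.

Emit:
arm_command(targets=[[0,0,0.5,0,0,0],[0,0,1.5,0,0,0],[0,0,3,0,0,0],[0,0,5,0,0,0],[0,0,8,0,0,0],[-4,0,11,0,0,0],[-10,0,14,0,0,0],[-16,0,16,0,0,0],[-21,0,18,0,0,0],[-26,0,18,0,0,0],[-26,0,18,0,0,0],[-26,0,18,0,0,0]])

```text
clock: 9.9
tcp_pos: [0.5412, 0.0035, 0.2989]
eef_rot: [0.503, 0.496, 0.504, -0.497]
wrist_force: [-0.1, 0.5, -3.2]
width: 0.453
```

Run:
```python
from h import *
rel([.5400,.0,.30],-89.2)
```

```text
t 9.9 tcp [0.5412 0.0035 0.2989] j [-8.8  5.2 87.9 -0.  87.  -9.6] F [-0.1  0.5 -3.2] w 0.453
M [[-0.002, 1.0, 0.014], [0.0, 0.014, -1.0], [-1.0, -0.002, -0.0]]
shift [-0.11 -0.12  0.35]
turn [ 0.   -0.02  0.12]
```

Run:
```python
import numpy as np
from scipy.optimize import least_squares
D=[([.2513,-.5163,.2301],.20745,1.54297,72.68),([.5371,-.0844,.1515],*np.radians([12.6,97.4]),0),([.5398,-.0817,.0104],*np.radians([24.6,101.4]),0),([.539,.08,.0392],*np.radians([21.8,101.]),0),([.5389,.1551,.0403],*np.radians([23.3,98.6]),0),([.5396,.1816,.0404],*np.radians([24.2,97.3]),0),([.5412,.0035,.2989],*np.radians([5.2,87.9]),0)]
def f(p):
    L1,L2,h,d=p;o=[]
    for P,a,b,_ in D:
        o+=[L1*np.sin(a)+L2*np.sin(a+b)-np.sqrt(P[0]**2+P[1]**2-d*d), h+L1*np.cos(a)+L2*np.cos(a+b)-P[2]]
    return o
r=least_squares(f,[.45,.45,.1,.085]);print(r.x,np.abs(r.fun).max())
```

```text
[0.30781044 0.4946079  0.01946412 0.14107862] 0.006857977961860939
```

Next I turn about the tool axis so that the holed end points radially outward, then tilt the tool outward.

Emit:
arm_command(targets=[[-2,0,0,10,0,0],[-4,0,0,20,0,0],[-6,0,0,30,0,0],[-8,0,0,40,0,0],[-10,0,0,50,0,0],[-10,0,0,60,0,0],[-10,0,0,70,0,0],[-10,0,0,80,0,0],[-10,0,0,90,0,0],[-10,0,0,99.6,0,0],[-10,0,0,99.6,0,0],[-10,0,0,99.6,0,0]])

```text
clock: 11.4
tcp_pos: [0.5416, 0.0041, 0.3984]
eef_rot: [0.053, -0.704, 0.053, 0.706]
wrist_force: [-0.2, 1.4, -2.1]
width: 0.449
```

Emit:
arm_command(targets=[[-3,0,-2,0,9,0],[-6,0,-4,0,18,0],[-9,0,-6,0,27,0],[-12,0,-8,0,36,0],[-15,0,-10,0,45,0],[-18,0,-12,0,54,0],[-18,0,-12,0,54,0]])

```text
clock: 12.28
tcp_pos: [0.6597, -0.014, 0.5794]
eef_rot: [-0.023, 0.948, -0.072, -0.309]
wrist_force: [0.8, 0.7, -2.3]
width: 0.452
```

Run:
```python
from h import *
rel([.71,-.11,.70],-89.2)
```

```text
t 12.28 tcp [ 0.6597 -0.014   0.5794] j [ -8.7 -13.7  88.4  -0.1  51.5  90. ] F [ 0.8  0.7 -2.3] w 0.452
M [[0.798, -0.151, -0.583], [-0.123, -0.988, 0.088], [-0.59, 0.001, -0.807]]
shift [ -1.92   8.74 -13.52]
turn [-91.26 -39.19 -46.4 ]
```

Emit:
arm_command(targets=[[-1,0,-3,0,9,0],[-2,0,-6,0,18,0],[-3.3,0,-9.5,0,27,0],[-4.4,0,-12.9,0,36.2,0],[-4.4,0,-12.9,0,36.2,0],[-4.4,0,-12.9,0,36.2,0],[-4.4,0,-12.9,0,36.2,0]])

```text
clock: 13.15
tcp_pos: [0.7006, -0.0204, 0.71]
eef_rot: [0.0, 0.997, -0.076, 0.001]
wrist_force: [0.6, 0.2, -2.0]
width: 0.454
```

Run:
```python
from h import *
rel([.71,-.02,.70])
s=snapshot('scene');t=snapshot('top')
cv2.imwrite('pics/f1s.png',s);cv2.imwrite('pics/f1t.png',t)
st=bot.state();M=q2R(st['eef_rot']).as_matrix();X=st['tcp_pos']-.019*M[:,0]
for n in('scene','top'):
    c=get_calibration(n);print(n,proj(c,X),proj(c,X-M[:,2]*.04))
```

```text
t 13.15 tcp [ 0.7006 -0.0204  0.71  ] j [ -8.7 -16.4  96.8  -0.3   9.5  90.3] F [ 0.6  0.2 -2. ] w 0.454
M [[0.988, -0.152, 0.001], [-0.152, -0.988, -0.0], [0.001, 0.0, -1.0]]
shift [ 0.92 -0.18  1.  ]
scene [ 305.30816489 -189.05404515] [ 304.28648176 -252.17175761]
top [340.54590231  68.69096472] [341.78682772  52.14178303]
```

View pics/f1s.png

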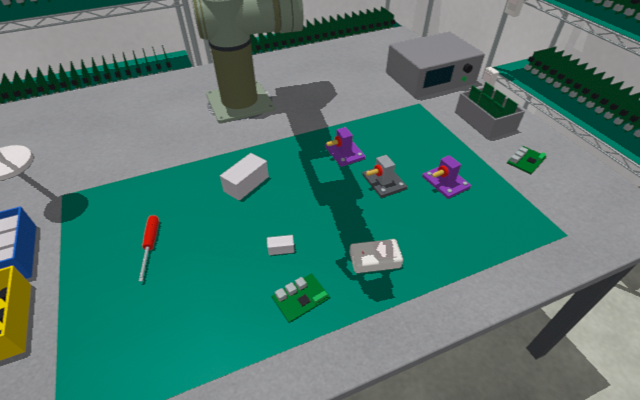

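View pics/f1t.png

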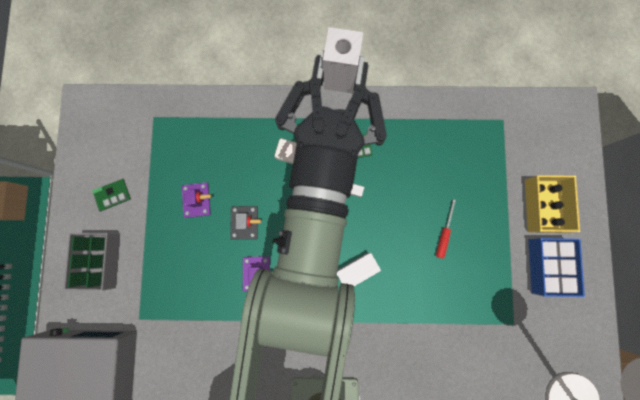

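The top view shows the hole as a dark circle at (343,46) on the upward end face, between the jaws. The driver at top (447,230), and the board and sensor in the scene view, are where they were. I check the tilt in an enlarged crop.

Run:
```python
from h import *
t=cv2.imread('pics/f1t.png');c=get_calibration('top')
cv2.imwrite('pics/f1z.png',cv2.resize(t[20:100,300:390],(675,600),interpolation=cv2.INTER_CUBIC))
g=cv2.cvtColor(t,cv2.COLOR_BGR2GRAY);print(g[24:95:3,343])
```

```text
[173 177 216 220 221 152 121 123 121 118 191 222 219 155 122 121 121 120
 121 121 120 121 120 143]
```

View pics/f1z.png

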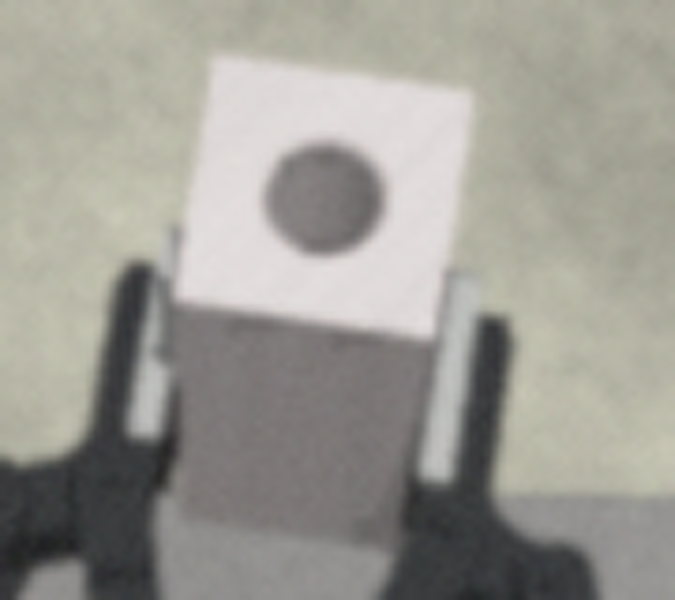

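Run:
```python
from h import *
c=get_calibration('top');st=bot.state();M=q2R(st['eef_rot']).as_matrix()
T=lambda x,y:(300+x/7.5-.5,20+y/7.5-.5)
z0=st['tcp_pos'][2]
for dz in (-.003,0,.003):
  zt=z0+.04+dz
  top=[onplane(c,T(*p),zt) for p in [(213,57),(472,92),(433,335),(178,303)]]
  bot_=[onplane(c,T(*p),zt-.08) for p in [(178,518),(400,548)]]
  hole=onplane(c,T(325,198),zt)
  print('z',round(zt,3),'edges',[round(float(np.linalg.norm(top[i]-top[i-1])),4) for i in range(4)],'hole',hole.round(4))
  tm=(top[2]+top[3])/2;bm=(bot_[0]+bot_[1])/2;d=(tm-bm)
  print(' bottom width',np.linalg.norm(bot_[0]-bot_[1]).round(4),'tilt deg radial',np.degrees(np.arctan2(d@M[:,0],.08)).round(2),'lateral',np.degrees(np.arctan2(d@M[:,1],.08)).round(2))
print('tcp',st['tcp_pos'],'hole-tcp along tool x,y',(hole-st['tcp_pos'])@M[:,0],(hole-st['tcp_pos'])@M[:,1])
```

```text
z 0.748 edges [0.0401, 0.0398, 0.0396, 0.0387] hole [ 0.6907 -0.0187  0.7475]
 bottom width 0.04 tilt deg radial -0.32 lateral 0.21
z 0.751 edges [0.0398, 0.0395, 0.0393, 0.0384] hole [ 0.689  -0.0185  0.7505]
 bottom width 0.0397 tilt deg radial -0.5 lateral 0.22
z 0.754 edges [0.0395, 0.0393, 0.039, 0.0381] hole [ 0.6873 -0.0184  0.7535]
 bottom width 0.0395 tilt deg radial -0.68 lateral 0.24
tcp [ 0.7004302  -0.0203145   0.71054884] hole-tcp along tool x,y -0.013135934883109312 0.0001350720811115635
```

The end face measures 40×40 mm at the expected height, and the hole points up within about 0.7°. The spacer's lowest point is about 0.67 m above the mat and the arm is at rest. Handing in.

Run:
```python
from h import *
s=bot.state();print(s['clock'],s['width'],np.abs(s['joint_vel']).max(),s['wrist_force'])
bot.sign_off()
```

```text
13.25 0.45533102522284313 0.009674892360794931 [-0.04902055  0.09004567 -2.18610207]
the job is handed in; nothing more can be done
```

The job is done and handed in at 13.25 s: the spacer's holed end went fully home on the steel jig's pin, and the spacer is now held hole-up above the mat.

- **Fit on the pin:** I tried the +y end first, because the other end looked plain in the scene view, and it fitted straight away. The hole slid over the pin with no resistance and stopped at the red collar with 8.6 N axial force. The end face was then at y≈0.2216, against about 0.221 measured for the collar face. I did not need to try the plain end.
- **Final pose:** The last top view shows the hole facing up, vertical within about 0.7°. The block's lowest point is about 0.67 m above the mat, and the grip opening was steady at 0.455 when I handed in.
- **Not checked:** The scene camera could not see the block in the final pose, so only the top view and the arm's own pose confirm the tilt. In the last pictures the sensor, board and driver looked unmoved by eye; I did not measure them again.

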